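# Show the bead on the inspection turntable and present it in its pan

### The arm

A 6-joint arm with a two-finger parallel gripper is mounted at the origin on the work surface. World frame = base frame: x ahead of the robot, y to its left, z up, the work surface at z = 0. Lengths are in m, angles in rad, forces in N, time in s.
With the tool pointing down it reaches from about 0.3 to 0.85 m from the base axis. Payload 5.4 kg.
Tool frame: the origin (TCP) lies midway between the tips of the shut fingers; the grasp point (between the pads) lies 19 mm behind it; x points along the fingers, y is the direction in which the jaws open and shut, and the axes are right-handed (so a half turn about x gives the same grasp; the last joint's range is limited). The gripper opens to 85 mm and grips with 20 to 120 N. Pads are 22 mm wide; open, the fingers measure 114 mm over their backs; the gripper's body (76 mm by 85 mm) begins 54 mm behind the grasp point. The pads swing forward as they close: fully open they stand 13 mm farther back than shut.
Start: joints at [-1.498, 0.158, 1.597, -0, 1.386, -0.21], TCP at [0.16, -0.552, 0.231] pointing down, gripper open.
Joint ranges: [-2.91, 2.91], [-0.94, 2.29], [0.18, 2.7], [-1.29, 4.43], [0.17, 2.64], [-3, 3]. Speed limits (rad/s): [2.57, 2.57, 3.14, 3.14, 3.14, 3.14].

### API

Orientations are given as a rotation vector (axis times angle).
In Python, from cell import state, read_camera, calibration, hand_in, masks_of, landmark_of gives the robot as it stands.
- The arm moves only by the tool move_arm, never from a script. Its argument "targets" is a list of rows, each a list of 7 numbers: the shift along the world's x, y, z in m, then the turn, a rotation vector about the world's x, y, z in rad, then the closure, from 0 (fully open) to 1 (shut). In form: [[dx, dy, dz, rx, ry, rz, grip], ...]. A call has exactly 5 rows; each row is the pose to reach, as a shift and turn from the pose commanded when the call began; what a row does not reach only later rows make up. A row lasts 1/8 s, in which the tool goes at most 62.5 mm and 10.7 degrees, less where a joint would pass 70% of its speed; a pose out of reach is approached as far as the arm can. A call with a gripper value outside its range is refused whole. The fingers move at their own pace and stop on an object; "newtons" is the grip in N (left out, the last holds). Time passes only in rows, so rows that repeat a pose let the fingers close, or fill a call up. It gives the time, the measured TCP pose, the force and the opening at its end, in the units of the state.
- state(): the state, without advancing time (a new reading comes with each control period).
- read_camera(name): name is "scene" or "top" or "wrist"; returns the picture (400x640x3 uint8, red, green, blue); there is no depth.
- calibration(name): a dict with "vfov" (degrees; the focal length in pixels is half the picture's height over the tangent of half this angle, whatever the lens; pixels are square), "cx", "cy" (the principal point, pixels), "xyz" and "attitude" of the camera in the world. Camera axes: x right, y down, z forward; pixel columns grow to the right and rows downward; lengths in m; the calibration is good to about 2 mm. The wrist camera is an equidistant fisheye: a pixel r from the principal point sees the ray r / f radians off the axis. A picture is of the moment at which its call begins: read the wrist's pose just before it. calibration takes no time and is no camera call; for the wrist camera it gives the pose at the moment of the call.
- hand_in(): hands the job in, once; it reports no verdict.
Trained networks look in the newest picture that a camera, given by its name, has taken for a name from the list of things; names that differ only in an ending like _2 or _b are one class to them, and where a whole thing is asked for, a point or a joint stands for the part that bears it (a point fixed in the world has none). Each returns a list of dicts, best first, with "p" (0 to 1); they miss things now and then, are a little off and sometimes report something else, mostly with a low value. They report only what shows in the picture. A call takes as long as a camera call.
- masks_of(camera, thing): "pixels" (400x640 bool, what is visible of it).
- landmark_of(camera, thing): "location" ([x, y, z] in m, in world coordinates, good to about 4 mm: a listed point, or the origin of a listed thing).
The state is a dict: "time": time; "joints": joint angles; "joint_vel": joint speeds; "tau": joint torques, N m; "tcp_pos": TCP position; "tool_rot": TCP orientation; "ft_force": force on the tool from outside, world axes, zero at the start; "moment": the same for the moment, N m; "finger_gap": finger opening in m.
Only numpy, scipy, OpenCV 4.12 (cv2) and the standard library are available. Lean on these libraries where they do the work, as an engineer would, in place of code of your own. Each camera call takes 0.05 s, during which the arm holds its last target.

### The job

By its knob post, give the inspection turntable one full turn either way, until the post is back over the pointer, so that the counter camera sees the bead from all sides. Then lift the pan by the grip on its bow handle straight up, well clear of the turntable, and only then turn it a quarter turn either way, so that the bow stands square across the line of the pointer and the customer can look through it at the bead. Finish while holding the pan still and level, a hand's width (about 8 to 10 cm) above the middle of the turntable; keep the bead in the middle of the dish all the time and leave the spare dish, magnifier and coins beside the turntable alone.

Things in the scene. Friction and masses are not known exactly. Their poses are not given: they have to be found in the camera images.
- stand: fixed base of the hand-turned inspection turntable. Origin: on the work surface under the turning axis. A flat aluminium pointer bar, 16 wide and 16 high, sticks out of the base along its -x axis (out to 155 from the axis). The round aluminium platter above it is 250 across (12 thick, top 32 above the work surface) and turns about the base's vertical axis. (Sizes in mm.)
- turntable (a joint): angle of the platter (rad): 0 at the start, with the knob post over the pointer; grows anticlockwise seen from above and counts on past a turn (one full turn = +6.28 or -6.28). It has no stops, stays where it is left, and takes about 1.5 N at the knob post to turn. (Sizes in mm.)
- knob (a point): knob post on the platter's rim, 105 from the axis: upright black round sleeve, 18 across, from 46 to 104 above the work surface, which spins freely on its pin, so that fingers holding it from above need not turn with the platter. This point lies on its axis, 12 below its top (92 above the work surface). The knob, turned by q, is at stand + Rz(stand yaw + q) (-105, 0). (Sizes in mm.)
- pan: round steel dish, 110 across, on a 72 wide flat foot, 160 g or so, standing loose in the middle of the platter, with a rigid bow handle over it. Origin: centre of its underside; z up. Rim 22 above the underside. The bow is a 6 thick round bar that rises at x = -53 and +53, and crosses over along x (upright legs to 70 up, then sloping in to the grip block). At the start the bow (x axis) is in line with the pointer to within 5 degrees. (Sizes in mm.)
- pan_grip (a point): centre of the grip block at the top of the bow, straight over the middle of the dish: 44 long (along pan x), 12 thick (along pan y), 20 high; this point is 95 above the pan's underside, axes as the pan's. Pinched across its thickness from above, the pan hangs balanced. (Sizes in mm.)
- pan_dish (a point): middle of the dish's hollow, on its inside surface, 12 above the pan's underside. The hollow is flat for 9 around this point, then rises gently, then more steeply to the rim. (Sizes in mm.)
- bead_center (a point): centre of the loose brass bead, a ball 20 across, 50 g, that lies in the hollow of the dish. (Sizes in mm.)
- spare_dish: spare dish without any handle, loose beside the turntable: 90 wide, 20 high. Sizes in mm. Origin: centre of its underside. A bystander.
- loupe: small folding magnifier, loose beside the turntable: round, 36 wide, 24 high, with a 40 long tab. Sizes in mm. Origin: underside, centre of the round part; the tab points along y. A bystander.
- coins: wooden coin pad, 90 x 90, with three short coin stacks, 22 high, loose beside the turntable. Sizes in mm. Origin: underside, under the first stack, 14 and 12 from the pad's centre. A bystander.

How it is judged:
On the way, in this order (a step that is already met when the one before it is completed fails the run):
1. the turntable has made one full turn either way, knob post back over the pointer (within 0.3 rad), with the pan still standing on it ((value of joint turntable between 5.9832 and 6.5832 rad or value of joint turntable between -6.5832 and -5.9832 rad) and not (z of pan_dish in the frame of stand above 0.052 m) and horizontal distance between pan_dish and stand below 0.03 m), for 0.3 s.
2. the pan is lifted at least 30 mm off the turntable, its bow still roughly in line with the pointer (within 0.45 rad) (z of pan_dish in the frame of stand above 0.074 m and angle between the x axis of pan_grip and the x axis of stand, either way round below 0.45 rad).
3. the lifted pan is turned a quarter turn: its bow square across the pointer within 0.26 rad (z of pan_dish in the frame of stand above 0.074 m and angle between the x axis of pan_grip and the x axis of stand, either way round above 1.31 rad), for 0.3 s.
At the end, for the whole second after the job is handed in: Fingers hold the pan still, level (0.10 rad), underside 50-170 mm above the platter, middle within 60 mm of the axis, bow square across the pointer (0.26 rad); bead within 15 mm of the dish middle; knob post back over the pointer after one turn (0.3 rad) ((value of joint turntable between 5.9832 and 6.5832 rad or value of joint turntable between -6.5832 and -5.9832 rad) and z of pan_dish in the frame of stand above 0.094 m and not (z of pan_dish in the frame of stand above 0.214 m) and horizontal distance between pan_dish and stand below 0.06 m and angle between the x axis of pan_grip and the x axis of stand, either way round above 1.31 rad and angle between pan_grip's own z axis and vertical below 0.1 rad and horizontal distance between bead_center and pan_dish below 0.015 m and z of bead_center in the frame of pan_dish below 0.02 m and linear speed of pan below 0.02 m/s and angular speed of pan below 0.15 rad/s and contact force between the fingers and pan above 1 N); the arm keeps its last pose, push and grip.
It fails at once if the bead strays more than 28 mm from the middle of the dish (distance between bead_center and pan_dish above 0.031 m).
It fails at once if the pan is tipped more than 0.2 rad (angle between pan_grip's own z axis and vertical above 0.2 rad).
It fails at once if the turntable is turned well past one turn (more than 0.6 rad too far) (value of joint turntable above 6.8832 rad or value of joint turntable below -6.8832 rad).
It fails at once if the spare dish, magnifier or coin pad is pushed more than 30 mm (distance of any of spare_dish, loupe, coins from where it was at the start of the episode above 0.03 m).
It also fails if it takes over 72 s, if anything falls off the work surface, if the arm or the gripper's body presses on something with over 40 N, if the wrist force passes 120 N, or if a joint passes its speed limit or range.

## Working session

There is one attempt and no reset: what is moved stays moved. The work goes in short steps, Python scripts to look and compute and a tool call to move; the robot and the scene stay as the last step left them, time stands still between calls to the robot, and variables do not carry over. Pictures are saved under pics/ and viewed, and the job is handed in when it is done.

Besides the shell and the picture viewer there is one more tool, called after "Call:" as name([rows], argument=value, ...), one row to a line, values as JSON. move_arm: Moves the arm, as the interface text tells. Its arguments: {"type":"object","properties":{"targets":{"type":"array","items":{"type":"array","items":{"type":"number"}}},"newtons":{"type":"number"}},"required":["targets"]}

```bash
ls; mkdir -p pics; cat > h.py <<'E'
from cell import *
import numpy as np, cv2
from scipy.spatial.transform import Rotation as R
def snap(n,f):
    im=read_camera(n); cv2.imwrite('pics/'+f,im[:,:,::-1]); return im
E
python3 - <<'E'
from h import *
s=state(); print(s)
for c in ('scene','top'):
    snap(c,c+'0.png'); print(calibration(c))
    for t in ('stand','knob','pan_grip','pan_dish','bead_center','pan','spare_dish','loupe','coins'):
        print(c,t,[(np.round(d['location'],3),round(d['p'],2)) for d in landmark_of(c,t)][:2])
E
```

```text
pics
{'time': 0.0, 'joints': array([-1.49811939e+00,  1.59076683e-01,  1.59825450e+00,  1.41912071e-05,
        1.38620512e+00, -2.10057104e-01]), 'joint_vel': array([-1.03208041e-03, -4.01889358e-04, -3.17107790e-04,  9.73554810e-04,
        9.74087327e-05,  4.15709502e-05]), 'tau': array([ 4.26023735e-04, -3.96001267e+01, -3.31429589e+01, -2.80183531e-04,
        8.37302621e-03,  1.56302440e-05]), 'tcp_pos': array([ 0.16037692, -0.55154467,  0.23029023]), 'tool_rot': array([ 2.07083774,  0.29671617, -2.07052962]), 'ft_force': array([ 0.16685051,  0.09102573, -0.40269001]), 'moment': array([ 0.03792899,  0.02979505, -0.04029768]), 'finger_gap': 0.08537851066705536}
{'vfov': 48.61294841102355, 'cx': 319.21215012087146, 'cy': 198.47139274827285, 'xyz': array([0.98458302, 0.69168986, 0.67081235]), 'attitude': array([-0.72142989, -2.50680659,  1.24394165])}
scene stand [(array([ 0.578, -0.065, -0.001]), 0.89)]
scene knob [(array([ 0.474, -0.079,  0.089]), 0.48)]
scene pan_grip [(array([ 0.576, -0.057,  0.132]), 0.82)]
scene pan_dish [(array([ 0.576, -0.061,  0.043]), 0.89), (array([ 0.5
[... 278 characters left out ...]
, -0.303, -0.   ]), 0.8)]
{'vfov': 56.050374402144456, 'cx': 315.20848060336886, 'cy': 189.6736135422169, 'xyz': array([0.51643363, 0.0421377 , 0.88027492]), 'attitude': array([-2.14193379,  2.16706702, -0.0805831 ])}
top stand []
top knob [(array([ 0.471, -0.082,  0.09 ]), 0.51)]
top pan_grip [(array([ 0.574, -0.06 ,  0.129]), 0.8)]
top pan_dish [(array([ 0.577, -0.062,  0.042]), 0.61)]
top bead_center [(array([ 0.571, -0.06 ,  0.057]), 0.64)]
top pan [(array([ 0.57 , -0.061,  0.032]), 0.64)]
top spare_dish [(array([ 0.56 ,  0.142, -0.   ]), 0.81), (array([ 0.575, -0.061,  0.033]), 0.21)]
top loupe [(array([ 0.68 , -0.26 ,  0.002]), 0.54)]
top coins [(array([ 0.57 , -0.306, -0.001]), 0.91)]
```

View pics/scene0.png

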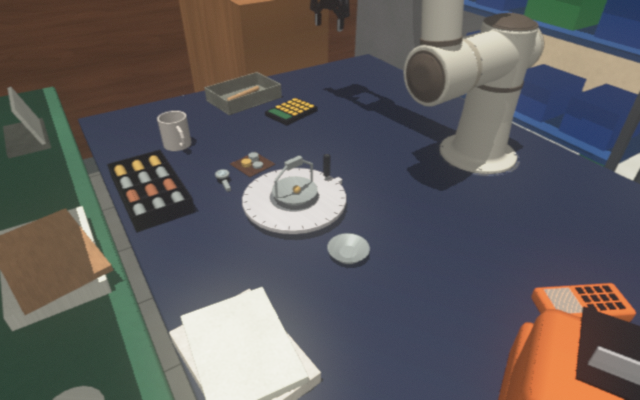

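View pics/top0.png

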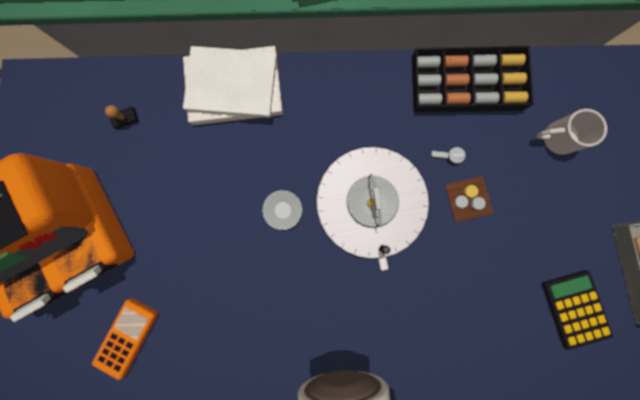

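```bash
cat >> h.py <<'E'
def ray(cal,u,v):
    f=200/np.tan(np.radians(cal['vfov'])/2)
    d=np.stack([(np.asarray(u)-cal['cx'])/f,(np.asarray(v)-cal['cy'])/f,np.ones(np.shape(u))],-1)
    return d@R.from_rotvec(cal['attitude']).as_matrix().T
def onz(cal,u,v,z):
    d=ray(cal,u,v); return cal['xyz'][:2]+d[...,:2]*((z-cal['xyz'][2])/d[...,2])[...,None]
def proj(cal,p):
    f=200/np.tan(np.radians(cal['vfov'])/2)
    c=(np.atleast_2d(p)-cal['xyz'])@R.from_rotvec(cal['attitude']).as_matrix()
    return np.c_[cal['cx']+f*c[:,0]/c[:,2],cal['cy']+f*c[:,1]/c[:,2]]
E
python3 - <<'E'
from h import *
from scipy.optimize import least_squares
s=state(); print(R.from_rotvec(s['tool_rot']).as_matrix().round(3))
for c in ('top','scene'):
    im=cv2.imread(f'pics/{c}0.png'); cal=calibration(c)
    w=(im.min(2)>95).astype(np.uint8)
    p0=proj(cal,[0.576,-0.061,0.032])[0]
    n,lab=cv2.connectedComponents(w)
    # white platter comp: nearest big
    p=proj(cal,[0.576+0.0,-0.061-0.1,0.032])[0].round().astype(int)
    m=(lab==lab[p[1],p[0]]).astype(np.uint8); print(c,p,m.sum())
    cs,_=cv2.findContours(m,cv2.RETR_EXTERNAL,cv2.CHAIN_APPROX_NONE)
    k=max(cs,key=len)[:,0].astype(float)
    xy=onz(cal,k[:,0],k[:,1],0.032)
    r=least_squares(lambda q:np.hypot(xy[:,0]-q[0],xy[:,1]-q[1])-q[2],[.576,-.061,.125],loss='soft_l1',f_scale=.001)
    print(r.x.round(4),np.median(abs(r.fun)))
    x0,y0=(p0-[80,60]).astype(int)
    cv2.imwrite(f'pics/{c}0z.png',cv2.resize(im[y0:y0+130,x0:x0+160],None,fx=4.5,fy=4.5,interpolation=cv2.INTER_CUBIC)); print(x0,y0)
for t in ('stand','turntable','knob','pan_grip'):
  for c in ('top','scene'):
    for d in masks_of(c,t)[:2]:
        v,u=np.nonzero(d['pixels']); print(t,c,round(d['p'],2),len(u),u.mean().round(1),v.mean().round(1),u.min(),u.max(),v.min(),v.max())
E
```

```text
[[ 0.     0.279 -0.96 ]
 [ 0.    -0.96  -0.279]
 [-1.    -0.    -0.   ]]
top [416 201] 9970
[ 0.5764 -0.0616  0.126 ] 0.0006077380825288692
291 141
scene [275 176] 5619
[ 0.5798 -0.058   0.1294] 0.002516980254839832
214 135
stand top 0.89 7548 372.6 202.8 318 427 148 269
stand scene 0.6 4368 295.1 202.7 243 345 155 233
stand scene 0.21 200 223.3 178.3 216 230 170 190
turntable scene 0.9 4523 294.9 202.1 243 345 154 234
knob top 0.27 329 450.2 154.9 431 464 147 162
knob scene 0.67 147 326.4 165.4 323 330 154 176
pan_grip top 0.62 1857 372.7 200.8 348 397 174 225
pan_grip scene 0.96 1283 294.2 184.5 272 317 156 205
```

View pics/top0z.png

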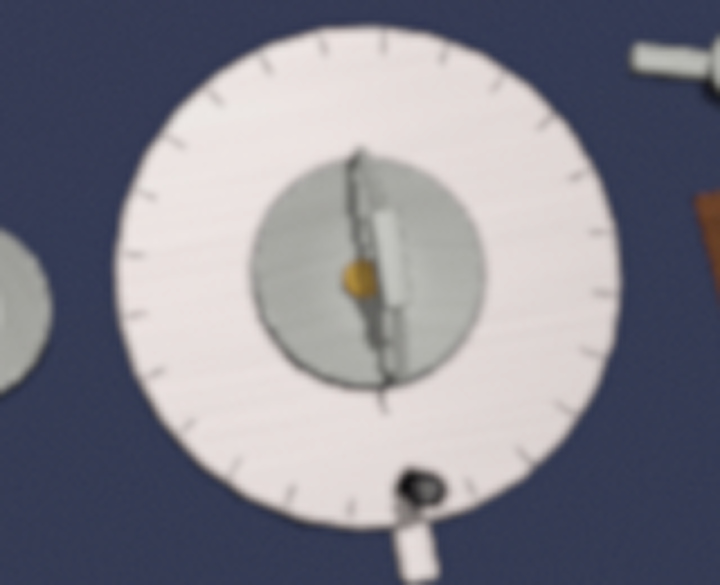

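View pics/scene0z.png

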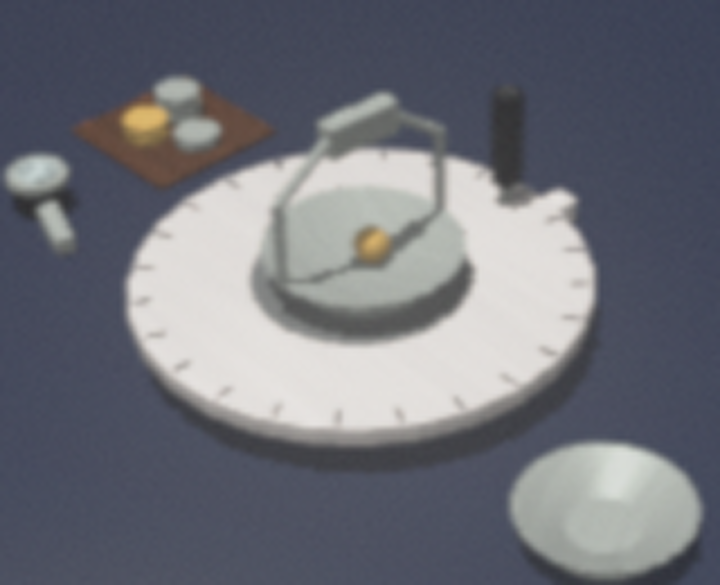

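```bash
python3 - <<'E'
from h import *
cal=calibration('top')
def z(u,v,h): return onz(cal,np.array(u/4.5+291),np.array(v/4.5+141),h)
c=np.array([.5764,-.0616])
k=z(427,489,.104); print('knob',k, np.hypot(*(k-c)), np.arctan2(*-(k-c)[::-1]))
p=z(418,582,.016);print('ptr',p,np.hypot(*(p-c)), np.arctan2(*-(p-c)[::-1]))
a=z(385,212,.137);b=z(396,303,.137);print('grip',(a+b)/2,np.arctan2(*(a-b)[::-1]),np.hypot(*(a-b)))
print('bead',z(360,279,.054))
cal=calibration('scene')
def z(u,v,h): return onz(cal,np.array(u/4.5+214),np.array(v/4.5+135),h)
print('knob',z(508,92,.104)); a=z(322,130,.137);b=z(385,97,.137);print('grip',(a+b)/2,np.arctan2(*(a-b)[::-1]),np.hypot(*(a-b)))
E
```

```text
knob [ 0.47272826 -0.07839269] 0.10502297293008708 0.1605847114684169
ptr [ 0.42180932 -0.08622089] 0.1565390226282202 0.15793858192655846
grip [ 0.5752535  -0.06028367] 0.09234035226150067 0.04028495384174252
bead [ 0.57143166 -0.05663646]
knob [ 0.47497999 -0.07665505]
grip [ 0.58125253 -0.05562485] 0.23996089287303296 0.043235173284704595
```

Call:
move_arm([
  [0.02,0.03,0,0,0,-0.02,0],
  [0.05,0.076,0,0,0,-0.04,0],
  [0.08,0.12,0,0,0,-0.07,0],
  [0.11,0.167,0,0,0,-0.1,0],
  [0.14,0.212,0,0,0,-0.122,0],
])

```text
time: 2.02
tcp_pos: [0.3012, -0.3386, 0.2315]
tool_rot: [2.138, 0.17, -2.138]
ft_force: [1.0, -0.1, 1.1]
finger_gap: 0.0853
```

Call:
move_arm([
  [0.04,0.06,0,0,0,0,0],
  [0.08,0.121,0,0,0,0,0],
  [0.12,0.182,0,0,0,0,0],
  [0.155,0.235,0,0,0,0,0],
  [0.173,0.262,-0.02,0,0,0,0],
])

```text
time: 2.65
tcp_pos: [0.4732, -0.0803, 0.2144]
tool_rot: [2.141, 0.17, -2.132]
ft_force: [0.9, -0.5, -0.4]
finger_gap: 0.0856
```

```bash
python3 - <<'E'
from h import *
s=state();print(s['tcp_pos'],s['joints'].round(3),R.from_rotvec(s['tool_rot']).as_matrix().round(3)[:,1])
print(calibration('wrist'))
snap('wrist','w1.png')
for t in ('knob','pan_grip','stand','bead_center'):
    print(t,[(np.round(d['location'],4),round(d['p'],2)) for d in landmark_of('wrist',t)][:2])
E
```

```text
[ 0.47319897 -0.08033411  0.21438128] [-0.421 -0.083  1.88  -0.     1.34   0.989] [ 0.16  -0.987  0.003]
{'vfov': 65.70646984690485, 'cx': 323.0131440361967, 'cy': 202.42476167205598, 'xyz': array([ 0.5465185 , -0.06769924,  0.35662372]), 'attitude': array([ 2.21059335, -1.88192794, -0.27685804])}
knob [(array([ 0.4711, -0.0799,  0.0922]), 0.95)]
pan_grip [(array([ 0.5773, -0.0611,  0.1268]), 0.76)]
stand []
bead_center [(array([ 0.5698, -0.0585,  0.0507]), 0.42)]
```

View pics/w1.png

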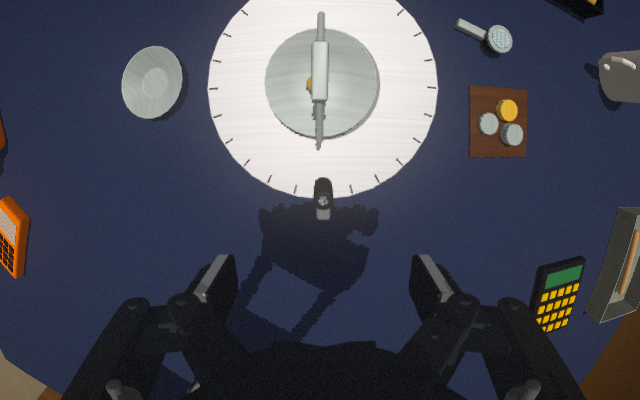

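```bash
cat >> h.py <<'E'
def wray(cal,u,v):
    f=200/np.tan(np.radians(cal['vfov'])/2)
    x=np.asarray(u,float)-cal['cx'];y=np.asarray(v,float)-cal['cy'];r=np.hypot(x,y)+1e-9;t=r/f
    d=np.stack([np.sin(t)*x/r,np.sin(t)*y/r,np.cos(t)],-1)
    return d@R.from_rotvec(cal['attitude']).as_matrix().T
def wonz(cal,u,v,z):
    d=wray(cal,u,v); return cal['xyz'][:2]+d[...,:2]*((z-cal['xyz'][2])/d[...,2])[...,None]
def platter(im,cal,seed):
    from scipy.optimize import least_squares
    w=(im.min(2)>120).astype(np.uint8); n,lab=cv2.connectedComponents(w); m=(lab==lab[seed[1],seed[0]]).astype(np.uint8)
    k=max(cv2.findContours(m,cv2.RETR_EXTERNAL,cv2.CHAIN_APPROX_NONE)[0],key=len)[:,0].astype(float)
    k=k[(k[:,1]>1)]; xy=wonz(cal,k[:,0],k[:,1],.032)
    r=least_squares(lambda q:np.hypot(xy[:,0]-q[0],xy[:,1]-q[1])-q[2],[.576,-.061,.125],loss='soft_l1',f_scale=.0005)
    return r.x,np.median(abs(r.fun)),m.sum()
E
python3 - <<'E'
from h import *
cal=calibration('wrist'); im=cv2.imread('pics/w1.png')
print(platter(im,cal,(240,100)))
print('knob',wonz(cal,323,201,.104)); a=wonz(cal,320,41,.137);b=wonz(cal,320,99,.137);print('grip',(a+b)/2,b-a,np.arctan2(*(a-b)[::-1]))
l=wonz(cal,320,13,.102),wonz(cal,318.5,148,.102); print(l)
print('bead',wonz(cal,312,86,.054))
E
```

```text
(array([ 0.57242966, -0.06404557,  0.12244999]), np.float64(0.00037008898937095774), np.uint64(37351))
knob [ 0.46992774 -0.08157079]
grip [ 0.57264887 -0.0628199 ] [-0.0410375  -0.00665406] 0.16074687895622822
(array([ 0.62518007, -0.05392881]), array([ 0.51346182, -0.07077683]))
bead [ 0.56619095 -0.05532738]
```

Call:
move_arm([
  [-0.001,0.0005,-0.035,0,0,0,0],
  [-0.001,0.0005,-0.07,0,0,0,0],
  [-0.001,0.0005,-0.105,0,0,0,0],
  [-0.001,0.0005,-0.13,0,0,0,0],
  [-0.001,0.0005,-0.142,0,0,0,0],
])

```text
time: 3.52
tcp_pos: [0.4692, -0.0825, 0.0698]
tool_rot: [2.138, 0.17, -2.14]
ft_force: [-0.2, -0.7, 0.7]
finger_gap: 0.0855
```

Call:
move_arm([
  [0,0,0,0,0,0,0.5],
  [0,0,0,0,0,0,0.8],
  [0,0,0,0,0,0,1],
  [0,0,0,0,0,0,1],
  [0,0,0,0,0,0,1],
], newtons=25)

```text
time: 4.15
tcp_pos: [0.4707, -0.0815, 0.0715]
tool_rot: [2.138, 0.172, -2.136]
ft_force: [-1.7, -0.6, 6.0]
finger_gap: 0.0171
```

```bash
python3 - <<'E'
from h import *
cal=calibration('wrist'); im=snap('wrist','w2.png')
s=state();print(s['tcp_pos'],s['ft_force'],s['finger_gap'],s['joints'].round(3))
print(platter(im,cal,(200,60)))
E
```

```text
[ 0.47068278 -0.08147628  0.07155751] [-1.12518648  0.23827431  5.52532527] 0.01723310002896974 [-0.425  0.102  2.002 -0.     1.037  0.985]
(array([ 0.57641709, -0.06283252,  0.12267364]), np.float64(0.0007843569928521338), np.uint64(78027))
```

View pics/w2.png

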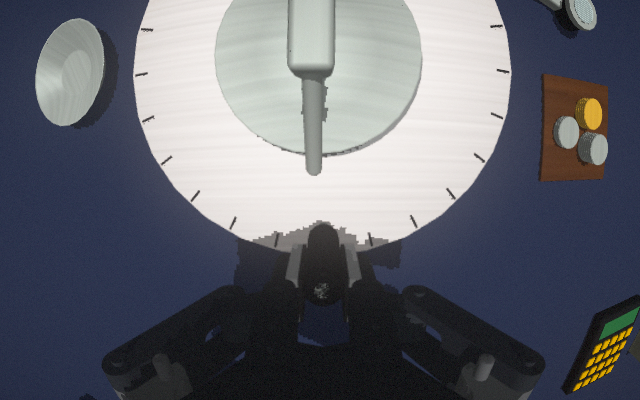

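```bash
python3 - <<'E'
from h import *
qs=[0.01,0.03,0.06,0.105,0.16]
q=0.16
while len(qs)<95: q+=0.064; qs.append(q)
while q+0.064<6.283-0.12: q+=.064; qs.append(q)
print(len(qs),q)
rem=[.055,.045,.03]; 
for r in rem: q+=r; qs.append(q)
qs.append((q+6.283)/2)
while len(qs)%5: qs.append(6.283)
qs=np.array(qs);a=.16
P=-.105*np.c_[np.cos(a+qs)-np.cos(a),np.sin(a+qs)-np.sin(a)]
P=np.round(P,4); b=np.zeros(2)
for i in range(0,len(P),5):
    print(i//5+1, qs[i+4].round(3), [[round(float(v),4) for v in p-b] for p in P[i:i+5]]); b=P[i+4]
E
```

```text
98 6.1120000000000045
1 0.16 [[0.0002, -0.001], [0.0005, -0.0031], [0.0012, -0.0062], [0.0023, -0.0108], [0.004, -0.0163]]
2 0.48 [[0.0023, -0.0063], [0.005, -0.0125], [0.0081, -0.0184], [0.0116, -0.0242], [0.0154, -0.0297]]
3 0.8 [[0.0042, -0.0052], [0.0087, -0.0102], [0.0136, -0.0149], [0.0187, -0.0193], [0.024, -0.0233]]
4 1.12 [[0.0057, -0.0037], [0.0115, -0.007], [0.0176, -0.0099], [0.0238, -0.0124], [0.0302, -0.0146]]
5 1.44 [[0.0064, -0.0017], [0.013, -0.003], [0.0197, -0.0039], [0.0264, -0.0043], [0.0331, -0.0043]]
6 1.76 [[0.0067, 0.0004], [0.0134, 0.0012], [0.02, 0.0025], [0.0265, 0.0042], [0.0329, 0.0063]]
7 2.08 [[0.0062, 0.0025], [0.0123, 0.0054], [0.0182, 0.0086], [0.0238, 0.0123], [0.0292, 0.0163]]
8 2.4 [[0.0051, 0.0043], [0.01, 0.009], [0.0145, 0.0139], [0.0187, 0.0192], [0.0226, 0.0246]]
9 2.72 [[0.0035, 0.0058], [0.0066, 0.0117], [0.0094, 0.0178], [0.0117, 0.0241], [0.0137, 0.0306]]
10 3.04 [[0.0015, 0.0065], [0.0026, 0.0131], [0.0033, 0.0198], [0.0036, 0.0265], [0.0034, 0.0333]]
11 3.36 [[-0.0006, 0.0066], [-0.0017, 0.0133], [-0.0031, 0.0198], [-0.005, 0.0263], [-
[... 370 characters left out ...]
, [-0.0199, 0.0027], [-0.0266, 0.0028], [-0.0333, 0.0024]]
16 4.96 [[-0.0067, -0.0008], [-0.0133, -0.002], [-0.0198, -0.0036], [-0.0262, -0.0057], [-0.0325, -0.0082]]
17 5.28 [[-0.006, -0.0028], [-0.0119, -0.0061], [-0.0176, -0.0097], [-0.023, -0.0137], [-0.0282, -0.018]]
18 5.6 [[-0.0048, -0.0046], [-0.0094, -0.0095], [-0.0137, -0.0147], [-0.0176, -0.0202], [-0.0211, -0.0259]]
19 5.92 [[-0.0032, -0.0059], [-0.0059, -0.012], [-0.0083, -0.0183], [-0.0103, -0.0247], [-0.0119, -0.0313]]
20 6.212 [[-0.0011, -0.0066], [-0.0018, -0.0133], [-0.0021, -0.02], [-0.002, -0.0258], [-0.0017, -0.0305]]
21 6.283 [[0.0003, -0.0031], [0.0006, -0.0053], [0.0009, -0.0074], [0.0009, -0.0074], [0.0009, -0.0074]]
```

Call:
move_arm([
  [0.0002,-0.001,0,0,0,0,1],
  [0.0005,-0.0031,0,0,0,0,1],
  [0.0012,-0.0062,0,0,0,0,1],
  [0.0023,-0.0108,0,0,0,0,1],
  [0.004,-0.0163,0,0,0,0,1],
])

```text
time: 4.82
tcp_pos: [0.4748, -0.0977, 0.0716]
tool_rot: [2.139, 0.172, -2.136]
ft_force: [-0.7, 1.5, 5.4]
finger_gap: 0.0171
```

Call:
move_arm([
  [0.0023,-0.0063,0,0,0,0,1],
  [0.005,-0.0125,0,0,0,0,1],
  [0.0081,-0.0184,0,0,0,0,1],
  [0.0116,-0.0242,0,0,0,0,1],
  [0.0154,-0.0297,0,0,0,0,1],
])

```text
time: 5.45
tcp_pos: [0.4905, -0.1274, 0.0716]
tool_rot: [2.14, 0.172, -2.135]
ft_force: [0.6, 2.7, 5.6]
finger_gap: 0.0176
```

Call:
move_arm([
  [0.0042,-0.0052,0,0,0,0,1],
  [0.0087,-0.0102,0,0,0,0,1],
  [0.0136,-0.0149,0,0,0,0,1],
  [0.0187,-0.0193,0,0,0,0,1],
  [0.024,-0.0233,0,0,0,0,1],
])

```text
time: 6.08
tcp_pos: [0.5145, -0.1504, 0.0716]
tool_rot: [2.14, 0.172, -2.136]
ft_force: [0.8, 3.4, 5.8]
finger_gap: 0.0174
```

Call:
move_arm([
  [0.0057,-0.0037,0,0,0,0,1],
  [0.0115,-0.007,0,0,0,0,1],
  [0.0176,-0.0099,0,0,0,0,1],
  [0.0238,-0.0124,0,0,0,0,1],
  [0.0302,-0.0146,0,0,0,0,1],
])

```text
time: 6.7
tcp_pos: [0.5446, -0.1646, 0.0716]
tool_rot: [2.14, 0.173, -2.136]
ft_force: [0.0, 3.2, 5.6]
finger_gap: 0.0172
```

```bash
python3 - <<'E'
from h import *
snap('scene','s2.png')
c=cv2.imread('pics/s2.png')[110:270,200:400];cv2.imwrite('pics/s2z.png',cv2.resize(c,None,fx=3.5,fy=3.5,interpolation=cv2.INTER_CUBIC))
for t in ('bead_center','pan_dish'): print(t,[(np.round(d['location'],4),round(d['p'],2)) for d in landmark_of('scene',t)][:2])
E
```

```text
bead_center [(array([ 0.5676, -0.0632,  0.053 ]), 0.43)]
pan_dish [(array([ 0.5748, -0.062 ,  0.0458]), 0.77)]
```

View pics/s2z.png

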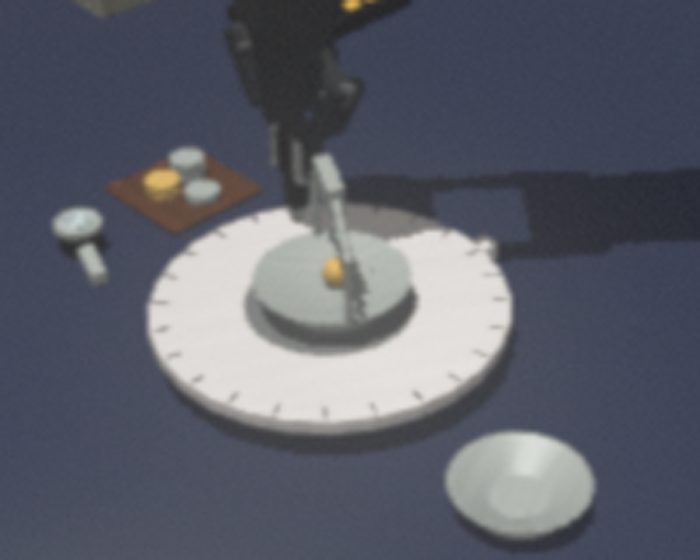

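The platter and pan turn together (bow now at zoom (335,200), knob held beside it at (295,190)); the bead sits mid-dish at (335,272). Carrying on.

Call:
move_arm([
  [0.0064,-0.0017,0,0,0,0,1],
  [0.013,-0.003,0,0,0,0,1],
  [0.0197,-0.0039,0,0,0,0,1],
  [0.0264,-0.0043,0,0,0,0,1],
  [0.0331,-0.0043,0,0,0,0,1],
])

```text
time: 7.48
tcp_pos: [0.5771, -0.1689, 0.0715]
tool_rot: [2.138, 0.173, -2.137]
ft_force: [-0.9, 3.6, 8.4]
finger_gap: 0.0174
```

Call:
move_arm([
  [0.0067,0.0004,0,0,0,0,1],
  [0.0134,0.0012,0,0,0,0,1],
  [0.02,0.0025,0,0,0,0,1],
  [0.0265,0.0042,0,0,0,0,1],
  [0.0329,0.0063,0,0,0,0,1],
])

```text
time: 8.1
tcp_pos: [0.6098, -0.1626, 0.0716]
tool_rot: [2.137, 0.173, -2.138]
ft_force: [-3.4, 3.1, 7.8]
finger_gap: 0.0168
```

Call:
move_arm([
  [0.0062,0.0025,0,0,0,0,1],
  [0.0123,0.0054,0,0,0,0,1],
  [0.0182,0.0086,0,0,0,0,1],
  [0.0238,0.0123,0,0,0,0,1],
  [0.0292,0.0163,0,0,0,0,1],
])

```text
time: 8.72
tcp_pos: [0.6388, -0.1466, 0.0715]
tool_rot: [2.137, 0.173, -2.138]
ft_force: [-3.7, 1.0, 7.9]
finger_gap: 0.0172
```

Call:
move_arm([
  [0.0051,0.0043,0,0,0,0,1],
  [0.01,0.009,0,0,0,0,1],
  [0.0145,0.0139,0,0,0,0,1],
  [0.0187,0.0192,0,0,0,0,1],
  [0.0226,0.0246,0,0,0,0,1],
])

```text
time: 9.35
tcp_pos: [0.6614, -0.1224, 0.0716]
tool_rot: [2.137, 0.172, -2.138]
ft_force: [-3.5, 0.1, 7.4]
finger_gap: 0.0171
```

Forces small; continue.

Call:
move_arm([
  [0.0035,0.0058,0,0,0,0,1],
  [0.0066,0.0117,0,0,0,0,1],
  [0.0094,0.0178,0,0,0,0,1],
  [0.0117,0.0241,0,0,0,0,1],
  [0.0137,0.0306,0,0,0,0,1],
])

```text
time: 9.98
tcp_pos: [0.6753, -0.0922, 0.0716]
tool_rot: [2.137, 0.171, -2.136]
ft_force: [-1.9, -0.4, 6.2]
finger_gap: 0.0169
```

Call:
move_arm([
  [0.0015,0.0065,0,0,0,0,1],
  [0.0026,0.0131,0,0,0,0,1],
  [0.0033,0.0198,0,0,0,0,1],
  [0.0036,0.0265,0,0,0,0,1],
  [0.0034,0.0333,0,0,0,0,1],
])

```text
time: 10.6
tcp_pos: [0.6791, -0.059, 0.0716]
tool_rot: [2.138, 0.17, -2.135]
ft_force: [0.2, -2.1, 5.5]
finger_gap: 0.017
```

Call:
move_arm([
  [-0.0006,0.0066,0,0,0,0,1],
  [-0.0017,0.0133,0,0,0,0,1],
  [-0.0031,0.0198,0,0,0,0,1],
  [-0.005,0.0263,0,0,0,0,1],
  [-0.0073,0.0326,0,0,0,0,1],
])

```text
time: 11.22
tcp_pos: [0.6721, -0.0259, 0.0716]
tool_rot: [2.14, 0.171, -2.135]
ft_force: [1.0, -0.4, 6.0]
finger_gap: 0.0172
```

Call:
move_arm([
  [-0.0027,0.0062,0,0,0,0,1],
  [-0.0057,0.0122,0,0,0,0,1],
  [-0.0092,0.0179,0,0,0,0,1],
  [-0.013,0.0235,0,0,0,0,1],
  [-0.0171,0.0287,0,0,0,0,1],
])

```text
time: 11.85
tcp_pos: [0.655, 0.0031, 0.0716]
tool_rot: [2.14, 0.172, -2.134]
ft_force: [0.7, -0.2, 6.0]
finger_gap: 0.0168
```

Call:
move_arm([
  [-0.0045,0.005,0,0,0,0,1],
  [-0.0093,0.0098,0,0,0,0,1],
  [-0.0144,0.0141,0,0,0,0,1],
  [-0.0197,0.0182,0,0,0,0,1],
  [-0.0253,0.0219,0,0,0,0,1],
])

```text
time: 12.48
tcp_pos: [0.6297, 0.0253, 0.0716]
tool_rot: [2.141, 0.172, -2.134]
ft_force: [2.9, 1.1, 5.6]
finger_gap: 0.0172
```

Call:
move_arm([
  [-0.0059,0.0034,0,0,0,0,1],
  [-0.0119,0.0063,0,0,0,0,1],
  [-0.0181,0.0089,0,0,0,0,1],
  [-0.0245,0.0111,0,0,0,0,1],
  [-0.031,0.0128,0,0,0,0,1],
])

```text
time: 13.1
tcp_pos: [0.5986, 0.0383, 0.0715]
tool_rot: [2.141, 0.173, -2.135]
ft_force: [2.0, 2.1, 6.2]
finger_gap: 0.0169
```

Call:
move_arm([
  [-0.0065,0.0013,0,0,0,0,1],
  [-0.0132,0.0023,0,0,0,0,1],
  [-0.0199,0.0027,0,0,0,0,1],
  [-0.0266,0.0028,0,0,0,0,1],
  [-0.0333,0.0024,0,0,0,0,1],
])

```text
time: 13.72
tcp_pos: [0.5651, 0.0408, 0.0716]
tool_rot: [2.14, 0.173, -2.135]
ft_force: [1.1, 1.4, 6.0]
finger_gap: 0.0172
```

Call:
move_arm([
  [-0.0067,-0.0008,0,0,0,0,1],
  [-0.0133,-0.002,0,0,0,0,1],
  [-0.0198,-0.0036,0,0,0,0,1],
  [-0.0262,-0.0057,0,0,0,0,1],
  [-0.0325,-0.0082,0,0,0,0,1],
])

```text
time: 14.35
tcp_pos: [0.5324, 0.0326, 0.0715]
tool_rot: [2.14, 0.173, -2.136]
ft_force: [0.3, 2.9, 8.5]
finger_gap: 0.0168
```

Call:
move_arm([
  [-0.006,-0.0028,0,0,0,0,1],
  [-0.0119,-0.0061,0,0,0,0,1],
  [-0.0176,-0.0097,0,0,0,0,1],
  [-0.023,-0.0137,0,0,0,0,1],
  [-0.0282,-0.018,0,0,0,0,1],
])

```text
time: 14.98
tcp_pos: [0.5041, 0.0144, 0.0715]
tool_rot: [2.139, 0.173, -2.137]
ft_force: [-0.9, 2.4, 8.8]
finger_gap: 0.0172
```

Call:
move_arm([
  [-0.0048,-0.0046,0,0,0,0,1],
  [-0.0094,-0.0095,0,0,0,0,1],
  [-0.0137,-0.0147,0,0,0,0,1],
  [-0.0176,-0.0202,0,0,0,0,1],
  [-0.0211,-0.0259,0,0,0,0,1],
])

```text
time: 15.6
tcp_pos: [0.483, -0.0118, 0.0715]
tool_rot: [2.139, 0.173, -2.137]
ft_force: [-1.2, 1.1, 9.1]
finger_gap: 0.0172
```

Call:
move_arm([
  [-0.0032,-0.0059,0,0,0,0,1],
  [-0.0059,-0.012,0,0,0,0,1],
  [-0.0083,-0.0183,0,0,0,0,1],
  [-0.0103,-0.0247,0,0,0,0,1],
  [-0.0119,-0.0313,0,0,0,0,1],
])

```text
time: 16.23
tcp_pos: [0.4712, -0.0433, 0.0715]
tool_rot: [2.139, 0.172, -2.137]
ft_force: [-1.7, 2.1, 8.4]
finger_gap: 0.0175
```

Call:
move_arm([
  [-0.0011,-0.0066,0,0,0,0,1],
  [-0.0018,-0.0133,0,0,0,0,1],
  [-0.0021,-0.02,0,0,0,0,1],
  [-0.002,-0.0258,0,0,0,0,1],
  [-0.0017,-0.0305,0,0,0,0,1],
])

```text
time: 16.85
tcp_pos: [0.4696, -0.074, 0.0715]
tool_rot: [2.139, 0.172, -2.136]
ft_force: [0.4, 0.8, 9.1]
finger_gap: 0.017
```

Call:
move_arm([
  [0.0003,-0.0031,0,0,0,0,1],
  [0.0006,-0.0053,0,0,0,0,1],
  [0.0009,-0.0074,0,0,0,0,1],
  [0.0009,-0.0074,0,0,0,0,1],
  [0.0009,-0.0074,0,0,0,0,1],
])

```text
time: 17.48
tcp_pos: [0.4707, -0.0815, 0.0715]
tool_rot: [2.139, 0.171, -2.136]
ft_force: [-0.3, -0.4, 7.7]
finger_gap: 0.0172
```

Back at the start pose. Release, then rise straight up.

Call:
move_arm([
  [0,0,0,0,0,0,0.7],
  [0,0,0,0,0,0,0.4],
  [0,0,0,0,0,0,0],
  [0,0,0,0,0,0,0],
  [0,0,0,0,0,0,0],
])

```text
time: 18.1
tcp_pos: [0.47, -0.0812, 0.0706]
tool_rot: [2.137, 0.172, -2.138]
ft_force: [0.2, 0.4, 0.6]
finger_gap: 0.0853
```

Call:
move_arm([
  [0,0,0.015,0,0,0,0],
  [0,0,0.045,0,0,0,0],
  [0,0,0.085,0,0,0,0],
  [0,0,0.12,0,0,0,0],
  [0,0,0.14,0,0,0,0],
])

```text
time: 18.73
tcp_pos: [0.4711, -0.0817, 0.2142]
tool_rot: [2.141, 0.17, -2.132]
ft_force: [0.1, 0.2, 0.0]
finger_gap: 0.0852
```

```bash
python3 - <<'E'
from h import *
cal=calibration('wrist'); snap('wrist','w3.png')
s=state();print(s['tcp_pos'],s['finger_gap'],s['time'])
for t in ('knob','pan_grip','pan','bead_center'):
    print(t,[(np.round(d['location'],4),round(d['p'],2)) for d in landmark_of('wrist',t)][:2])
snap('top','t3.png')
for t in ('knob','pan_grip','pan','bead_center'):
    print(t,[(np.round(d['location'],4),round(d['p'],2)) for d in landmark_of('top',t)][:2])
E
```

```text
[ 0.47220885 -0.08214812  0.21638311] 0.0855735920025242 18.775
knob [(array([ 0.4704, -0.0817,  0.0942]), 0.95)]
pan_grip [(array([ 0.5737, -0.0579,  0.0314]), 0.39)]
pan [(array([ 0.5746, -0.0604,  0.0299]), 0.76)]
bead_center [(array([ 0.5696, -0.0596,  0.0483]), 0.42)]
knob [(array([ 0.4742, -0.0811,  0.0893]), 0.4)]
pan_grip [(array([ 0.5726, -0.0592,  0.1267]), 0.7)]
pan [(array([ 0.5748, -0.062 ,  0.0329]), 0.81)]
bead_center [(array([ 0.5713, -0.0596,  0.0563]), 0.45)]
```

View pics/w3.png

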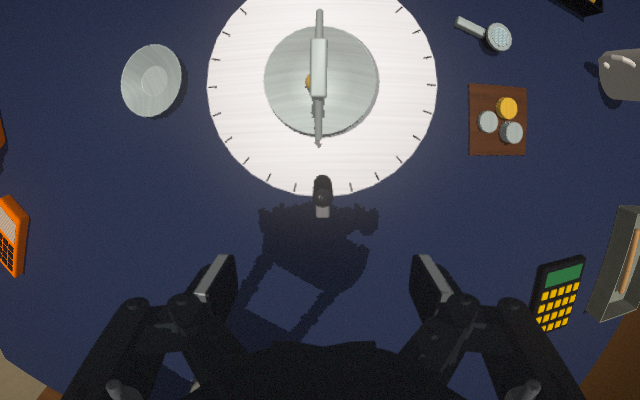

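```bash
python3 - <<'E'
from h import *
cal=calibration('wrist'); s=state(); print(s['tcp_pos'],s['joints'].round(3))
a=wonz(cal,319.3,39,.137);b=wonz(cal,318.3,97,.137);print('grip',(a+b)/2,np.arctan2(*(a-b)[::-1]))
a=wonz(cal,319.5,11,.102);b=wonz(cal,318,145,.102);print('bow',(a+b)/2,np.arctan2(*(a-b)[::-1]))
print('knob',wonz(cal,323,198,.104))
im=cv2.imread('pics/w3.png');cv2.imwrite('pics/w3z.png',cv2.resize(im[0:210,240:400],None,fx=2.85*1.0,fy=2.85,interpolation=cv2.INTER_CUBIC))
E
```

```text
[ 0.46954457 -0.08103463  0.20972943] [-0.425 -0.083  1.889 -0.     1.338  0.985]
grip [ 0.57203388 -0.06098366] 0.14348519127036313
bow [ 0.56949268 -0.06076701] 0.1489260688043565
knob [ 0.47184951 -0.07999977]
```

View pics/w3z.png

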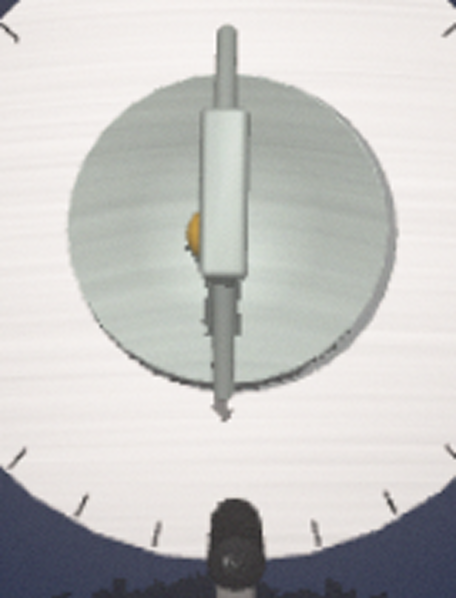

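Call:
move_arm([
  [0.025,0.005,0,0,0,-0.01,0],
  [0.05,0.01,0,0,0,-0.012,0],
  [0.075,0.015,0,0,0,-0.012,0],
  [0.095,0.019,0,0,0,-0.012,0],
  [0.1013,0.02,0,0,0,-0.012,0],
])

```text
time: 19.85
tcp_pos: [0.5718, -0.061, 0.21]
tool_rot: [2.143, 0.161, -2.145]
ft_force: [0.1, 0.1, -0.3]
finger_gap: 0.0854
```

```bash
python3 - <<'E'
from h import *
s=state();cal=calibration('wrist'); im=snap('wrist','w4.png');print(s['tcp_pos'],s['finger_gap'],s['time'])
for t in ('pan_grip',):
    print(t,[(np.round(d['location'],4),round(d['p'],2)) for d in landmark_of('wrist',t)][:2])
f=200/np.tan(np.radians(cal['vfov'])/2)
E
```

```text
[ 0.57176314 -0.06101623  0.20998775] 0.08535895361192772 19.85
pan_grip [(array([ 0.575 , -0.0592,  0.1252]), 0.77)]
```

View pics/w4.png

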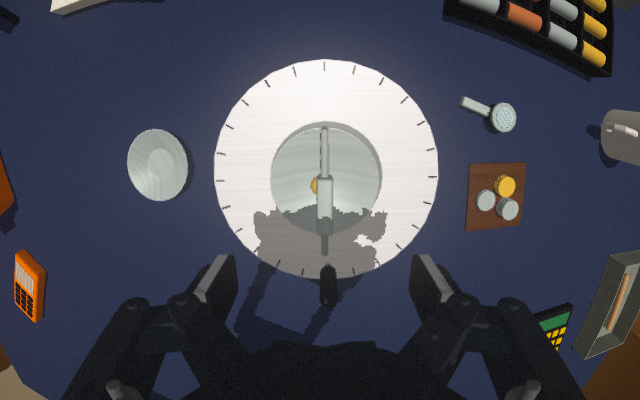

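```bash
python3 - <<'E'
from h import *
cal=calibration('wrist'); im=cv2.imread('pics/w4.png')
print(platter(im,cal,(250,120)))
a=wonz(cal,325,178,.137);b=wonz(cal,325,233,.137);print('grip',(a+b)/2,np.arctan2(*(a-b)[::-1]))
print('knob',wonz(cal,328,300,.104))
cv2.imwrite('pics/w4z.png',cv2.resize(im[100:310,240:400],None,fx=2.85,fy=2.85,interpolation=cv2.INTER_CUBIC))
E
```

```text
(array([ 0.5873233 , -0.0592884 ,  0.11499732]), np.float64(0.008729529014718268), np.uint64(34959))
grip [ 0.5770388  -0.06122633] 0.15046665424345748
knob [ 0.47298053 -0.08015025]
```

View pics/w4z.png

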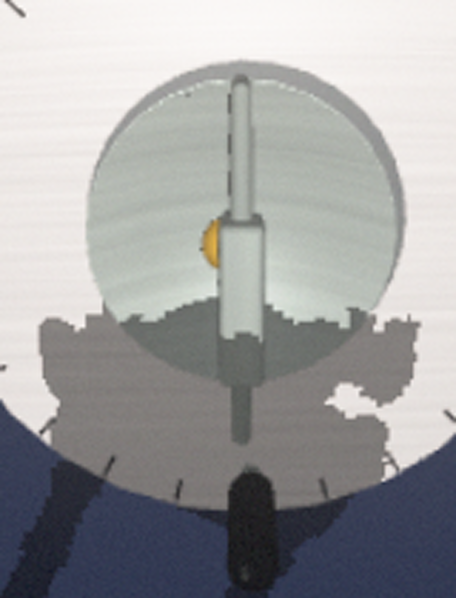

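Call:
move_arm([
  [0.0025,-0.0005,-0.025,0,0,0,0],
  [0.0025,-0.0005,-0.05,0,0,0,0],
  [0.0025,-0.0005,-0.075,0,0,0,0],
  [0.0025,-0.0005,-0.095,0,0,0,0],
  [0.0025,-0.0005,-0.103,0,0,0,0],
])

```text
time: 20.58
tcp_pos: [0.5723, -0.0616, 0.1063]
tool_rot: [2.142, 0.16, -2.147]
ft_force: [-0.4, -0.0, 0.7]
finger_gap: 0.0851
```

Call:
move_arm([
  [0,0,0,0,0,0,0.4],
  [0,0,0,0,0,0,0.6],
  [0,0,0,0,0,0,0.7],
  [0,0,0,0,0,0,0.75],
  [0,0,0,0,0,0,0.78],
], newtons=20)

```text
time: 21.2
tcp_pos: [0.574, -0.0618, 0.1079]
tool_rot: [2.144, 0.16, -2.144]
ft_force: [0.1, 0.4, 0.1]
finger_gap: 0.0187
```

```bash
python3 - <<'E'
from h import *
s=state(); im=snap('scene','s5.png');print(s['tcp_pos'],s['finger_gap'],s['time'],s['ft_force'])
cv2.imwrite('pics/s5z.png',cv2.resize(im[100:260,200:400,::-1],None,fx=3.5,fy=3.5,interpolation=cv2.INTER_CUBIC))
E
```

```text
[ 0.57396065 -0.06179621  0.10785806] 0.01868051620233579 21.2 [0.10422242 0.41751901 0.1495346 ]
```

View pics/s5z.png

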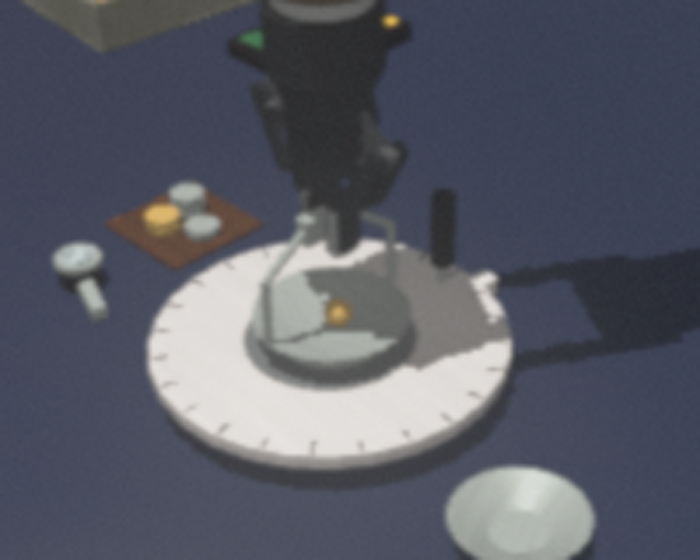

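Call:
move_arm([
  [0,0,0,0,0,0,0.8],
  [0,0,0,0,0,0,0.82],
  [0,0,0,0,0,0,0.84],
  [0,0,0,0,0,0,0.86],
  [0,0,0,0,0,0,0.88],
], newtons=20)

```text
time: 21.88
tcp_pos: [0.5739, -0.0617, 0.1077]
tool_rot: [2.144, 0.16, -2.144]
ft_force: [0.1, -0.1, 0.6]
finger_gap: 0.0122
```

Call:
move_arm([
  [0,0,0,0,0,0,0.92],
  [0,0,0,0,0,0,1],
  [0,0,0,0,0,0,1],
  [0,0,0,0,0,0,1],
  [0,0,0,0,0,0,1],
], newtons=40)

```text
time: 22.5
tcp_pos: [0.5739, -0.0618, 0.1077]
tool_rot: [2.144, 0.16, -2.144]
ft_force: [0.0, 0.1, 1.4]
finger_gap: 0.0114
```

Gripped (gap 11.4–12 mm). Slow lift.

Call:
move_arm([
  [0,0,0.0005,0,0,0,1],
  [0,0,0.0015,0,0,0,1],
  [0,0,0.003,0,0,0,1],
  [0,0,0.005,0,0,0,1],
  [0,0,0.007,0,0,0,1],
])

```text
time: 23.12
tcp_pos: [0.5739, -0.0618, 0.1148]
tool_rot: [2.144, 0.16, -2.144]
ft_force: [-0.1, 0.2, -1.3]
finger_gap: 0.0112
```

```bash
python3 - <<'E'
from h import *
s=state(); im=snap('scene','s6.png');print(s['tcp_pos'],s['finger_gap'],s['time'],s['ft_force'],s['moment'])
cv2.imwrite('pics/s6z.png',cv2.resize(im[100:260,200:400,::-1],None,fx=3.5,fy=3.5,interpolation=cv2.INTER_CUBIC))
E
```

```text
[ 0.57385685 -0.06175258  0.11480947] 0.011235139066895846 23.125 [-0.09277358  0.22750825 -1.26618114] [-0.03457967 -0.01601633 -0.0245882 ]
```

View pics/s6z.png

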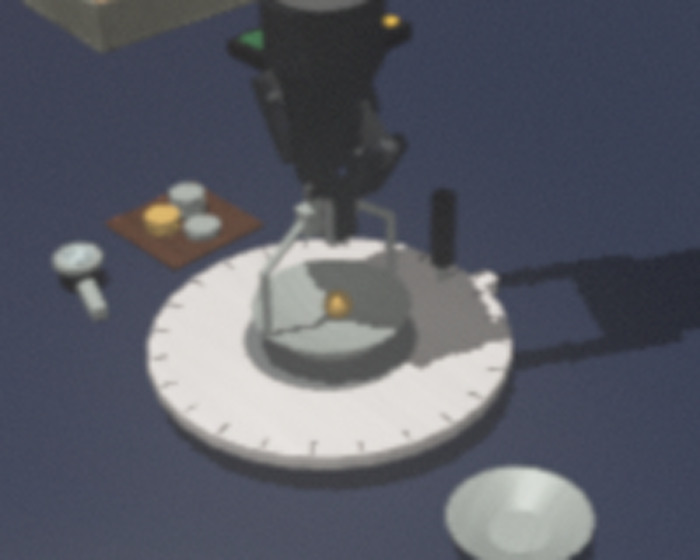

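Call:
move_arm([
  [0,0,0.003,0,0,0,1],
  [0,0,0.007,0,0,0,1],
  [0,0,0.012,0,0,0,1],
  [0,0,0.018,0,0,0,1],
  [0,0,0.024,0,0,0,1],
])

```text
time: 23.8
tcp_pos: [0.5739, -0.0618, 0.1392]
tool_rot: [2.144, 0.16, -2.144]
ft_force: [0.2, 0.8, -2.2]
finger_gap: 0.0114
```

Call:
move_arm([
  [0,0,0.006,0,0,0,1],
  [0,0,0.012,0,0,0,1],
  [0,0,0.018,0,0,0,1],
  [0,0,0.024,0,0,0,1],
  [0,0,0.03,0,0,0,1],
])

```text
time: 24.42
tcp_pos: [0.5738, -0.0617, 0.169]
tool_rot: [2.144, 0.16, -2.144]
ft_force: [-0.5, -0.0, -1.3]
finger_gap: 0.0114
```

Call:
move_arm([
  [0,0,0.006,0,0,0,1],
  [0,0,0.012,0,0,0,1],
  [0,0,0.018,0,0,0,1],
  [0,0,0.023,0,0,0,1],
  [0,0,0.026,0,0,0,1],
])

```text
time: 25.05
tcp_pos: [0.574, -0.0618, 0.195]
tool_rot: [2.144, 0.16, -2.144]
ft_force: [-1.2, 0.2, -1.4]
finger_gap: 0.0116
```

Call:
move_arm([
  [0,0,0.0015,0,0,0,1],
  [0,0,0.002,0,0,0,1],
  [0,0,0.002,0,0,0,1],
  [0,0,0.002,0,0,0,1],
  [0,0,0.002,0,0,0,1],
])

```text
time: 25.68
tcp_pos: [0.5738, -0.0618, 0.1965]
tool_rot: [2.144, 0.16, -2.144]
ft_force: [0.6, 0.8, -2.1]
finger_gap: 0.0115
```

```bash
python3 - <<'E'
from h import *
s=state(); im=snap('scene','s7.png');print(s['joints'].round(3),s['tcp_pos'],s['finger_gap'],s['time'],s['ft_force'],s['moment'])
cv2.imwrite('pics/s7z.png',cv2.resize(im[80:260,200:400,::-1],None,fx=3.3,fy=3.3,interpolation=cv2.INTER_CUBIC))
for t in ('pan_dish','bead_center'):
    print(t,[(np.round(d['location'],4),round(d['p'],2)) for d in landmark_of('scene',t)][:2])
E
```

```text
[-0.317  0.192  1.629 -0.     1.321  1.106] [ 0.57377774 -0.0617619   0.19652081] 0.01146488707385245 25.675 [ 0.59651431  0.7713673  -2.14611026] [-0.01945667 -0.02080984 -0.02283647]
pan_dish [(array([ 0.5763, -0.061 ,  0.1329]), 0.73)]
bead_center [(array([ 0.5736, -0.0562,  0.1386]), 0.36), (array([ 0.472 , -0.0804,  0.0942]), 0.16)]
```

View pics/s7z.png

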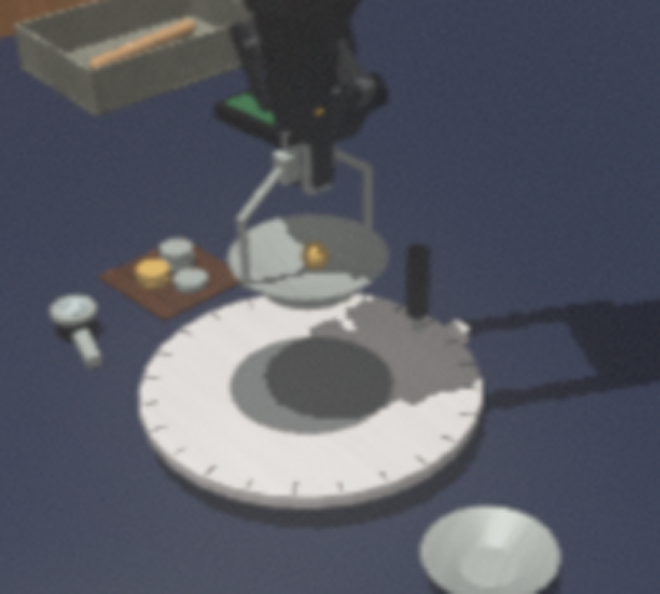

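Call:
move_arm([
  [0,0,0,0,0,0.005,1],
  [0,0,0,0,0,0.015,1],
  [0,0,0,0,0,0.03,1],
  [0,0,0,0,0,0.05,1],
  [0,0,0,0,0,0.075,1],
])

```text
time: 26.45
tcp_pos: [0.5738, -0.0618, 0.1967]
tool_rot: [2.102, 0.238, -2.102]
ft_force: [-1.1, -0.5, -0.6]
finger_gap: 0.0114
```

```bash
python3 - <<'E'
from h import *
s=state(); print(s['joints'].round(3),s['tcp_pos'],s['finger_gap'])
E
```

```text
[-0.316  0.191  1.629  0.     1.321  1.029] [ 0.57383957 -0.06175965  0.19665095] 0.011404924291774893
```

Joint 6 heads the right way (toward −0.46).

Call:
move_arm([
  [0,0,0,0,0,0.04,1],
  [0,0,0,0,0,0.09,1],
  [0,0,0,0,0,0.145,1],
  [0,0,0,0,0,0.2,1],
  [0,0,0,0,0,0.255,1],
])

```text
time: 27.08
tcp_pos: [0.5738, -0.0617, 0.1967]
tool_rot: [1.953, 0.479, -1.953]
ft_force: [0.4, 0.1, -1.6]
finger_gap: 0.0116
```

Call:
move_arm([
  [0,0,0,0,0,0.052,1],
  [0,0,0,0,0,0.104,1],
  [0,0,0,0,0,0.156,1],
  [0,0,0,0,0,0.208,1],
  [0,0,0,0,0,0.26,1],
])

```text
time: 27.7
tcp_pos: [0.5739, -0.0617, 0.1967]
tool_rot: [1.789, 0.695, -1.789]
ft_force: [0.4, -0.3, -2.3]
finger_gap: 0.0113
```

Call:
move_arm([
  [0,0,0,0,0,0.052,1],
  [0,0,0,0,0,0.104,1],
  [0,0,0,0,0,0.156,1],
  [0,0,0,0,0,0.208,1],
  [0,0,0,0,0,0.26,1],
])

```text
time: 28.32
tcp_pos: [0.5738, -0.0617, 0.1966]
tool_rot: [1.615, 0.884, -1.615]
ft_force: [0.9, 0.7, -1.1]
finger_gap: 0.0118
```

```bash
python3 - <<'E'
from h import *
s=state(); im=snap('scene','s8.png');print(s['joints'].round(3),s['tcp_pos'],s['finger_gap'])
cv2.imwrite('pics/s8z.png',cv2.resize(im[80:260,200:400,::-1],None,fx=3.3,fy=3.3,interpolation=cv2.INTER_CUBIC))
E
```

```text
[-0.316  0.191  1.629 -0.     1.321  0.253] [ 0.5738347  -0.06174342  0.1966485 ] 0.011750567185715531
```

View pics/s8z.png

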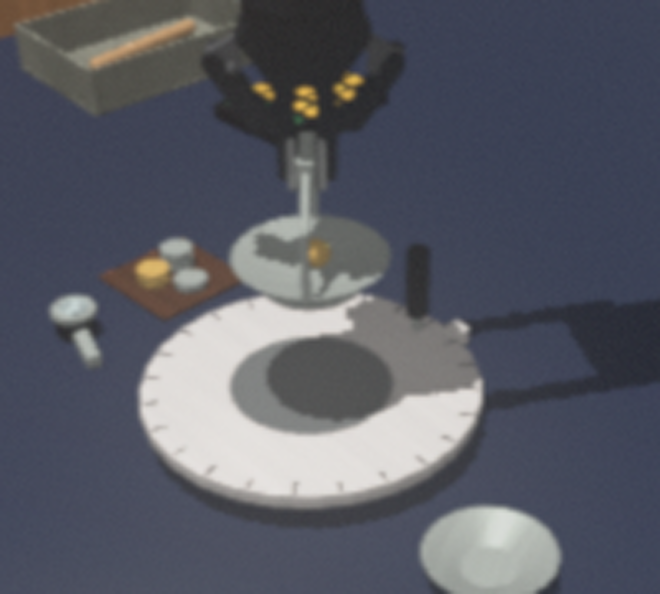

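Call:
move_arm([
  [0,0,0,0,0,0.052,1],
  [0,0,0,0,0,0.104,1],
  [0,0,0,0,0,0.156,1],
  [0,0,0,0,0,0.208,1],
  [0,0,0,0,0,0.26,1],
])

```text
time: 29.0
tcp_pos: [0.5738, -0.0618, 0.1966]
tool_rot: [1.434, 1.046, -1.434]
ft_force: [-0.0, -0.6, -1.6]
finger_gap: 0.0117
```

Call:
move_arm([
  [0,0,0,0,0,0.052,1],
  [0,0,0,0,0,0.104,1],
  [0,0,0,0,0,0.156,1],
  [0,0,0,0,0,0.208,1],
  [0,0,0,0,0,0.26,1],
])

```text
time: 29.62
tcp_pos: [0.5738, -0.0617, 0.1967]
tool_rot: [1.246, 1.185, -1.246]
ft_force: [0.0, -0.3, -1.3]
finger_gap: 0.0115
```

Call:
move_arm([
  [0,0,0,0,0,0.05,1],
  [0,0,0,0,0,0.1,1],
  [0,0,0,0,0,0.145,1],
  [0,0,0,0,0,0.18,1],
  [0,0,0,0,0,0.2,1],
])

```text
time: 30.25
tcp_pos: [0.5738, -0.0617, 0.1967]
tool_rot: [1.099, 1.276, -1.099]
ft_force: [0.7, -0.8, -1.8]
finger_gap: 0.0114
```

Call:
move_arm([
  [0,0,0,0,0,0.01,1],
  [0,0,0,0,0,0.01,1],
  [0,0,0,0,0,0.01,1],
  [0,0,0,0,0,0.01,1],
  [0,0,0,0,0,0.01,1],
])

```text
time: 30.88
tcp_pos: [0.5739, -0.0617, 0.1966]
tool_rot: [1.092, 1.28, -1.092]
ft_force: [0.3, -0.5, -2.4]
finger_gap: 0.0114
```

```bash
python3 - <<'E'
from h import *
s=state();print(s['joints'].round(3),s['tcp_pos'],s['finger_gap'],s['time'])
for c in ('scene','top'):
  im=snap(c,c+'9.png')
  z=im[80:260,200:400] if c=='scene' else im[120:300,270:470]
  cv2.imwrite(f'pics/{c}9z.png',cv2.resize(z[:,:,::-1],None,fx=3.3,fy=3.3,interpolation=cv2.INTER_CUBIC))
  for t in ('pan_dish','bead_center','knob'):
    print(c,t,[(np.round(d['location'],4),round(d['p'],2)) for d in landmark_of(c,t)][:2])
snap('wrist','w9.png')
E
```

```text
[-0.316  0.192  1.629  0.     1.321 -0.474] [ 0.5738575  -0.06174304  0.19664349] 0.011391758611424947 30.875
scene pan_dish [(array([ 0.5737, -0.0577,  0.1371]), 0.96)]
scene bead_center [(array([ 0.573 , -0.0601,  0.1201]), 0.6), (array([ 0.5709, -0.0603,  0.141 ]), 0.5)]
scene knob [(array([ 0.473 , -0.0794,  0.0906]), 0.49), (array([ 0.5675, -0.306 , -0.0012]), 0.15)]
top pan_dish [(array([ 0.5741, -0.0603,  0.1341]), 0.6)]
top bead_center []
top knob [(array([ 0.4738, -0.0837,  0.0907]), 0.38)]
```

View pics/scene9z.png

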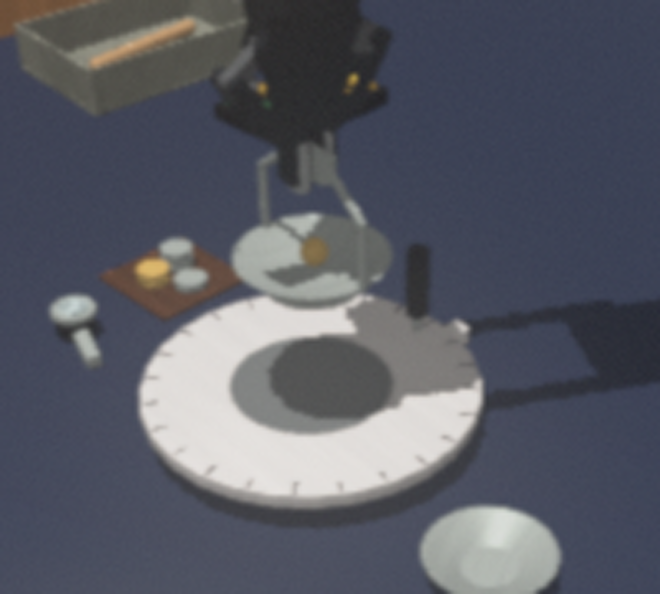

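View pics/w9.png

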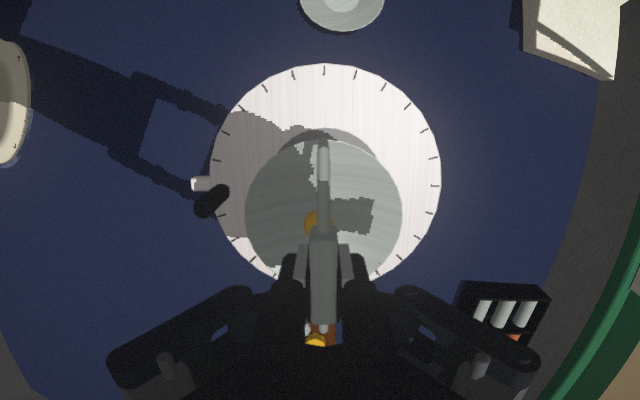

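```bash
python3 -c "
from cell import *
print(hand_in())"
```

```text
the job is handed in; nothing more can be done
None
```

I gave the turntable one full anticlockwise turn by its knob post and released it back over the pointer. I then lifted the pan straight up by its grip, about 89 mm. With the pan up there I turned it a quarter turn (1.58 rad), so the bow stands across the pointer. The job was handed in at about 31 s of the 72 s allowed, with no verdict reported.

Last checks:
- **Hold:** the pan hung still and looked level. The finger gap was 11.4 mm on the block, and the force readings stayed below about 10 N throughout.
- **Height:** the pan's underside was about 89 mm above the platter, worked out from the tool height.
- **Centring:** the pan was within a few millimetres of the turntable's axis.
- **Bead:** the pictures show it near the middle of the dish, roughly 3–5 mm off it. The scene camera's network gave two bead positions that disagreed in height (0.120 and 0.141 m), and the top camera's network did not find the bead at all.
- **Surroundings:** the knob post is over the pointer. The spare dish, magnifier and coins look unmoved in the pictures; I did not measure them again.

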